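# Load a specimen mount on the imaging rail and index the stage slide

### The job

Take the specimen mount that carries the pointed, cone-shaped shell out of the storage block, put its stem down through the eye of the stage slide until its shoulder sits flat on the eye, and let it go. Then pull up the slide's lock plunger by its knob, shift the slide by one hole towards the lens and let the pin drop fully home in that next hole. Finish while still holding the knob, with the pin fully home, so that I can tighten the slide's clamp screw; leave the other two mounts and the loose dish where they are.

Things in the scene. Friction and masses are not known exactly. Their poses are not given: they have to be found in the camera images.
- rail: Imaging rail, fixed: aluminium bar 480 long, 40 wide, top 36 above the bench, with 11 mm holes 40 apart along its top. It carries the stage slide and, at its +y end, a white tube microscope (axis 117 above the bench, top 139, lens front at y = +125). Origin on the bench under the rail's centre line; y runs along the rail towards the microscope, z up. Ends at y = -190 and +290.
- knob (a point): Centre of the plunger's black round pull knob, 25 across, 22 tall (lowest 5 mm only 17 across), on the slide, over the rail's centre line; 80 above the bench with the pin home. Below it: plunger body 21 across, top 62 above the bench, on the slide's steel plate 58 by 60, top 48. Within 80 mm of it nothing else is higher than 55. Moves with plunger and slide.
- plunger (a joint): Lift of the lock plunger in m: 0 = pin fully home in a hole, 0.0085 = pin tip level with the rail's top (free of the hole), 0.012 = stop. A spring pushes it down with about 6 N at home and 10 N at full lift. Released over a hole, it drops home; released between holes, its rounded tip rides on the rail's top.
- slide (a joint): Travel of the stage slide along the rail's y in m, positive towards the lens: 0 = at the first hole, where it starts locked (play 1.5 mm either way), 0.040 = at the next hole, 0.080 = at the one after. With the pin lifted it slides freely (about 1.5 N of friction) and is moved by the knob itself.
- eye (a point): Centre of the eye's mouth, in the flat top face of the lug on the slide's far arm, 110 mm from the knob towards the lens, over the rail's centre line, 68 mm above the bench. The eye is an upright through hole 11 mm across with a 1.5 mm chamfer in a lug 14 thick, 34 by 40 wide; the space below is open for 18 mm. It moves with the slide.
- mount_shell_center (a point): Centre of the round grip body of the mount to be loaded: a knurled aluminium cylinder 20 across and 40 tall, upright. Under it a stem 8 across and 28 long with a tapered tip; on it a pointed cone-shaped shell 18 across at the foot, 21 tall. So the shoulder (flat underside of the grip body) is 20 mm below this point, the stem's tip 48 below, the shell's top 41 above. About 45 g.
- shoulder (a point): Centre of the shoulder of that mount (underside of the grip body, where the stem begins).
- mount_nut_center (a point): Centre of the grip body of another mount of the same size that carries a round nut 17 across. Stays in the block.
- mount_slab_center (a point): Centre of the grip body of a third mount of the same size that carries a flat square stone 15 by 15 by 5. Stays in the block.
- block: White storage block, fixed, 185 long (its x axis) by 54 wide by 42 tall, with a row of three upright holes, 11 across and 36 deep, at x = -62, 0 and +62 mm, in which the mounts stand in any order with their shoulders on the block's top. Origin at the centre of its underside.
- dish_center (a point): Centre of a loose, shallow, open clear-plastic dish 90 across and 16 tall, on the bench beyond the rail. Stays where it is.

How it is judged (in metres and radians):
On the way, in this order (a step that is already met when the one before it is completed fails the run):
1. the shell mount stands in the eye, shoulder flat on the lug, let go, with the slide still at its first hole (horizontal distance between shoulder and eye below 0.004 m and z of shoulder in the frame of eye between -0.003 and 0.003 m and angle between shoulder's own z axis and vertical below 0.1 rad and contact force between the fingers and mount_shell below 0.1 N and value of joint slide below 0.005 m), for 0.2 s.
2. the plunger is pulled clear of the first hole (value of joint plunger above 0.0075 m and value of joint slide between -0.012 and 0.012 m and contact force between the fingers and plunger above 1 N), for 0.02 s.
3. the slide is at the next hole with the pin fully home (value of joint slide between 0.037 and 0.043 m and value of joint plunger below 0.002 m), for 0.2 s.
At the end, for the whole second after the job is handed in: The slide is locked at the next hole (travel 40 mm, within 3 mm) with the pin fully home (plunger lift under 2 mm) and the fingers still holding the knob (contact force over 2 N); the shell mount stands upright in the eye, its shoulder within 3 mm of the lug's top and 4 mm of the eye's centre (all of step 3 and contact force between the fingers and plunger above 2 N and horizontal distance between shoulder and eye below 0.004 m and z of shoulder in the frame of eye between -0.003 and 0.003 m and angle between shoulder's own z axis and vertical below 0.1 rad); the arm keeps its last pose, push and grip.
It fails at once if another mount is pulled out or knocked about (distance of any of mount_nut_center, mount_slab_center from where it was at the start of the episode above 0.01 m).
It fails at once if the dish is shoved (distance of dish_center from where it was at the start of the episode above 0.015 m).
It also fails if it takes over 51 s, if anything falls off the work surface, if the arm or the gripper's body presses on something with over 40 N, if the wrist force passes 120 N, or if a joint passes its speed limit or range.

### The arm

A 6-joint arm with a two-finger parallel gripper is mounted at the origin on the work surface. World frame = base frame: x ahead of the robot, y to its left, z up, the work surface at z = 0. Lengths are in mm, angles in rad, forces in N, time in s.
With the tool pointing down it reaches from about 350 to 975 mm from the base axis. Payload 7.1 kg.
Tool frame: the origin (TCP) lies midway between the tips of the shut fingers; the grasp point (between the pads) lies 19 mm behind it; z points along the fingers, y is the line along which they close (so a half turn about z gives the same grasp; the last joint's range is limited). The gripper opens to 88 mm and grips with 3 to 60 N. Pads are 20 mm wide; open, the fingers measure 115 mm over their backs; the gripper's body (75 mm by 178 mm) begins 61 mm behind the grasp point.
Start: joints at [1.137, 0.423, 1.63, -0, 1.089, -0.019], TCP at [251.847, 571.994, 189.275] pointing down, gripper open.
Joint ranges: [-3, 3], [-0.9, 2.11], [0.09, 2.58], [-1.31, 4.45], [0.11, 2.69], [-2.54, 2.54]. Speed limits (rad/s): [2.39, 2.39, 3.01, 3.14, 3.14, 3.14].

### API

Orientations are given as a rotation vector (axis times angle).
In Python, from workcell import ctrl gives the robot as it stands. The module is installed in compiled form; this text tells all that it offers.
- The arm moves only by the tool servo_tool, never from a script. Its argument "increments" is a list of rows, each a list of 7 numbers: the shift along the world's x, y, z in cm, then the turn, a rotation vector about the world's x, y, z in degrees, then the opening, from -1 (shut) to 1 (fully open). A call has 1 to 20 rows; each row is the pose to reach, as a shift and turn from the pose commanded when the call began; what a row does not reach only later rows make up. A row lasts 1/12 s, in which the tool goes at most 41.7 mm and 7.16 degrees, less where a joint would pass 70% of its speed; a pose out of reach is approached as far as the arm can. A call with a gripper value outside its range is refused whole. The fingers move at their own pace and stop on an object; the grip force is fixed at half the most. Time passes only in rows, so rows that repeat a pose let the fingers close. It gives the time, the measured TCP pose, the force, the opening and the grip force at its end, in the units of the state.
- ctrl.get_obs(): the state, without advancing time (a new reading comes with each control period).
- ctrl.get_image(name): name is "side" or "top"; returns a dict with "image" (384x512x3 uint8, red, green, blue), "fx", "fy", "cx", "cy" (pixels), "extrinsics" (4x4, takes a point from camera to world coordinates). Camera axes: x right, y up, looking along -z (the intrinsics and any distortion apply to the point x, -y, -z); pixel columns grow to the right and rows downward; lengths in mm; the calibration is good to about 2 mm. A picture is of the moment at which its call begins. There is no depth.
- ctrl.close_job(): hands the job in; it is judged then, once.
The state is a dict: "t": time; "qpos": joint angles; "qvel": joint speeds; "joint_torque": joint torques, N m; "ee_pos": TCP position; "orientation": TCP orientation; "ft_force": force on the tool from outside, world axes, zero at the start; "moment": the same for the moment, N m; "width": finger opening in mm; "grasp_force": force on a finger pad.
Only numpy, scipy, OpenCV 4.12 (cv2) and the standard library are available. Lean on these libraries where they do the work, as an engineer would, in place of code of your own. Each camera call takes 0.05 s, during which the arm holds its last target. There are 200 camera calls.

## Working session

There is one attempt and no reset: what is moved stays moved. The work goes in short steps, Python scripts to look and compute and a tool call to move; the robot and the scene stay as the last step left them, time stands still between calls to the robot, and variables do not carry over. Pictures are saved under pics/ and viewed, at most 13 in all, crops included, and the job is handed in when it is done.

Besides the shell and the picture viewer there is one more tool, called after ">>>" as name(argument=value, ...) on one line, values as JSON. servo_tool: Moves the arm, as the interface text tells. Its arguments: {"type":"object","properties":{"increments":{"type":"array","items":{"type":"array","items":{"type":"number"}}}},"required":["increments"]}

```bash
mkdir -p pics; cat > h.py <<'E'
import numpy as np, cv2, pickle
from workcell import ctrl
def snap(tag):
    r={}
    for n in("side","top"):
        d=ctrl.get_image(n); r[n]=d
        cv2.imwrite(f"pics/{tag}_{n}.png",d["image"][:,:,::-1])
    pickle.dump(r,open(f"{tag}.pkl","wb")); return r
def ray(d,u,v):
    E=np.array(d["extrinsics"]); c=np.array([(u-d["cx"])/d["fx"],-(v-d["cy"])/d["fy"],-1])
    return E[:3,3],E[:3,:3]@c
def onz(d,u,v,z):
    o,k=ray(d,u,v); return o+k*(z-o[2])/k[2]
def tri(d1,p1,d2,p2):
    o1,k1=ray(d1,*p1);o2,k2=ray(d2,*p2)
    s=np.linalg.lstsq(np.c_[k1,-k2],o2-o1,rcond=None)[0]
    a,b=o1+k1*s[0],o2+k2*s[1]; return (a+b)/2,np.linalg.norm(a-b)
def proj(d,P):
    E=np.linalg.inv(np.array(d["extrinsics"])); c=E[:3,:3]@np.array(P,float)+E[:3,3]
    return d["fx"]*c[0]/-c[2]+d["cx"], d["fy"]*c[1]/c[2]+d["cy"]
E
python3 - <<'E'
from h import *
r=snap("a")
for n in r: print(n,{k:v for k,v in r[n].items() if k!="image"})
print(ctrl.get_obs())
cv2.imwrite("pics/a2.png",cv2.imread("pics/a_side.png"))
E
```

```text
side {'fx': 413.0599733943384, 'fy': 413.0599733943384, 'cx': 260.9919619917193, 'cy': 191.39024592394262, 'extrinsics': array([[ 9.79853809e-01,  7.72471244e-02, -1.84172187e-01,
         4.68213748e+02],
       [-1.98792168e-01,  4.65838854e-01, -8.62250449e-01,
        -7.89505923e+02],
       [ 1.91881929e-02,  8.81491375e-01,  4.71810099e-01,
         4.68201030e+02],
       [ 0.00000000e+00,  0.00000000e+00,  0.00000000e+00,
         1.00000000e+00]])}
top {'fx': 487.62322468564776, 'fy': 487.62322468564776, 'cx': 260.93278121059274, 'cy': 189.46551268593345, 'extrinsics': array([[ 1.91170679e-02,  9.88832827e-01, -1.47797762e-01,
         4.29222229e+02],
       [-9.99795185e-01,  1.79244927e-02, -9.39679761e-03,
        -8.14198895e+01],
       [-6.64266203e-03,  1.47947130e-01,  9.88972963e-01,
         1.24979568e+03],
       [ 0.00000000e+00,  0.00000000e+00,  0.00000000e+00,
         1.00000000e+00]])}
{'t': 0.1, 'qpos': array([ 1.13700322e+00,  4.23799975e-01,  1.63058040e+00, -1.39848761e-05,
        1.08862740e+00, -1.90043235e-02]), 'qvel': array([-0.00026124, -0.00172216, -0.00182473,  0.00097611,  0.00065588,
        0.0004479 ]), 'joint_torque': array([ 1.71332663e-04, -5.45616317e+01, -2.74328274e+01,  6.45656465e-02,
        1.87725556e-02,  2.44051785e-05]), 'ee_pos': array([251.62636888, 571.51335151, 188.57031195]), 'orientation': array([-6.46814889e-01, -3.07397304e+00,  2.17028848e-03]), 'ft_force': array([ 0.17683317, -0.48317979,  0.03658531]), 'moment': array([ 0.04025283,  0.00225234, -0.01779685]), 'grasp_force': 0.0, 'width': 87.75694310199552}
```

View pics/a_side.png

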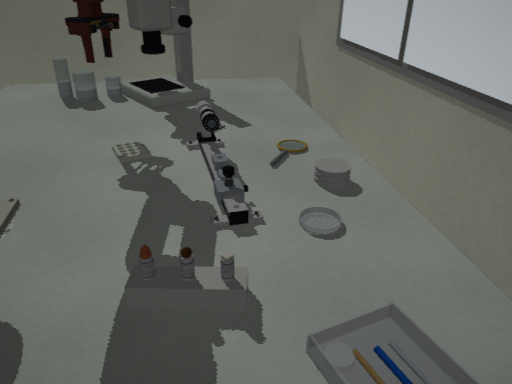

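View pics/a_top.png

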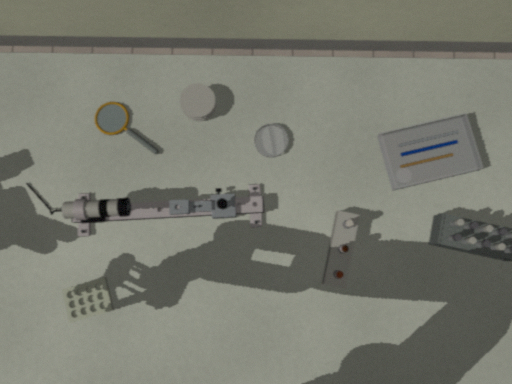

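The side view shows the shell mount (orange pointed) at about (147,262), the nut at (186,262) and the slab at (228,266). In the top view they are at (339,274), (344,248) and (350,223), with the knob near (222,204) and the eye lug near (180,207). I'll zoom in on these.

```bash
python3 - <<'E'
from h import *
r=pickle.load(open("a.pkl","rb"))
s=r["side"]["image"][:,:,::-1];t=r["top"]["image"][:,:,::-1]
f=lambda im,x,y,w,h,k:cv2.resize(im[y:y+h,x:x+w],(w*k,h*k),interpolation=cv2.INTER_CUBIC)
A=f(s,120,235,130,60,3) #390x180 
B=f(s,190,140,80,95,4)[:380] #320
C=f(t,150,180,130,50,6)  #780x300
D=f(t,315,205,65,85,4)   #260x340... 
c=np.zeros((600,800,3),np.uint8)
c[:300,:780]=C; c[300:480,:390]=A; c[300:600,400:640]=f(s,195,145,60,75,4); c[300:600,640:800]=f(t,325,210,40,75,4)
c=np.clip(c.astype(float)*1.6,0,255).astype(np.uint8)
cv2.imwrite("pics/b.png",c)
E
```

```text
(no output)
```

View pics/b.png

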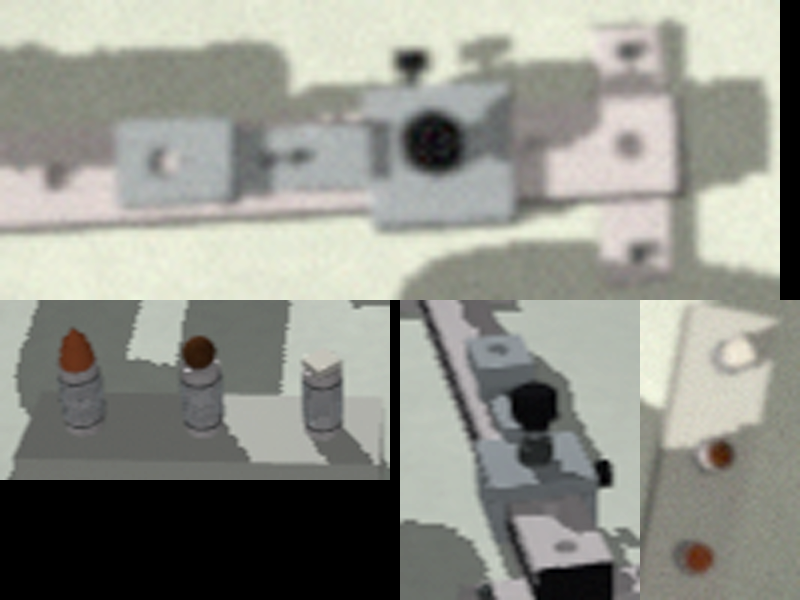

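```bash
python3 - <<'E'
from h import *
r=pickle.load(open("a.pkl","rb"));S,T=r["side"],r["top"]
def orange(d,x0,x1,y0,y1):
    im=d["image"].astype(int);m=(im[...,0]>im[...,2]*1.6)&(im[...,0]>50)
    z=np.zeros_like(m);z[y0:y1,x0:x1]=m[y0:y1,x0:x1]
    v,u=np.nonzero(z);return u.mean(),v.mean(),len(u),(u.min(),u.max(),v.min(),v.max())
def dark(d,x0,x1,y0,y1,th=60):
    g=d["image"].max(2);z=np.zeros_like(g,bool);z[y0:y1,x0:x1]=g[y0:y1,x0:x1]<th
    n,l,st,c=cv2.connectedComponentsWithStats(z.astype(np.uint8));i=1+st[1:,4].argmax();return c[i],st[i]
ss=orange(S,130,160,235,275);st=orange(T,325,350,262,285);ns=orange(S,175,200,235,275);nt=orange(T,325,355,235,260)
print("shell",ss,st,tri(S,ss[:2],T,st[:2]));print("nut",ns,nt,tri(S,ns[:2],T,nt[:2]))
print("shell top z92",onz(T,*st[:2],90),"side",onz(S,*ss[:2],90))
print("body side z62",onz(S,147.4,269,62))
k1=dark(S,215,245,160,182);k2=dark(T,212,235,192,215);print(k1,k2,tri(S,k1[0],T,k2[0]))
print("knob top z~85",onz(T,*k2[0],88))
e1,e2=(219.75,157.5),(178,206.7)
print("eye",tri(S,e1,T,e2),onz(S,*e1,68),onz(T,*e2,68))
# hole rail ends
print("railhole near", onz(S,195+165/4,145+246/4,36), onz(T,150+628/6,180+145/6,36), "far",onz(T,150+56/6,180+176/6,36))
# block corners
print("block top", onz(T,325+48/4,210+5/4,42),onz(T,325+138/4,210+20/4,42))
from scipy.spatial.transform import Rotation as R
print(R.from_rotvec(ctrl.get_obs()["orientation"]).as_matrix().round(3))
E
```

```text
<stdin>:6: RuntimeWarning: Mean of empty slice.
  ret = ret.dtype.type(ret / rcount)
Traceback (most recent call last):
ValueError: zero-size array to reduction operation minimum which has no identity
```

```bash
cat >> h.py <<'E'
def orange(d,x0,x1,y0,y1):
    im=d["image"].astype(int);m=(im[...,0]>im[...,2]*1.6)&(im[...,0]>25)
    z=np.zeros_like(m);z[y0:y1,x0:x1]=m[y0:y1,x0:x1]
    v,u=np.nonzero(z);return u.mean(),v.mean(),len(u)
def dark(d,x0,x1,y0,y1,th=40):
    g=d["image"].max(2);z=np.zeros_like(g,bool);z[y0:y1,x0:x1]=g[y0:y1,x0:x1]<th
    n,l,st,c=cv2.connectedComponentsWithStats(z.astype(np.uint8));i=1+st[1:,4].argmax();return c[i],st[i]
E
python3 - <<'E'
from h import *
r=pickle.load(open("a.pkl","rb"));S,T=r["side"],r["top"]
ss=orange(S,130,160,235,275);st=orange(T,325,350,262,285);ns=orange(S,175,200,235,275);nt=orange(T,325,355,235,260)
print("shell",ss,st,tri(S,ss[:2],T,st[:2]));print("nut",ns,nt,tri(S,ns[:2],T,nt[:2]))
print("shell top z90",onz(T,*st[:2],90),"side",onz(S,*ss[:2],90))
print("body side z62",onz(S,147.4,269,62))
k1=dark(S,215,245,160,182);k2=dark(T,212,235,192,215);print(k1,k2,tri(S,k1[0],T,k2[0]))
print("knob top z~85",onz(T,*k2[0],88))
e1,e2=(219.75,157.5),(178,206.7)
print("eye",tri(S,e1,T,e2),onz(S,*e1,68),onz(T,*e2,68))
print("railhole near", onz(S,195+165/4,145+246/4,36), onz(T,150+628/6,180+145/6,36), "far",onz(T,150+56/6,180+176/6,36))
print("block top", onz(T,325+48/4,210+5/4,42),onz(T,325+138/4,210+20/4,42))
from scipy.spatial.transform import Rotation as R
print(R.from_rotvec(ctrl.get_obs()["orientation"]).as_matrix().round(3))
E
```

```text
shell (np.float64(144.87603305785123), np.float64(252.2396694214876), 121) (np.float64(339.34285714285716), np.float64(274.0571428571429), 35) (array([ 404.80035352, -258.12292448,   88.50066118]), np.float64(1.5889546735279723))
nut (np.float64(185.25), np.float64(251.97368421052633), 76) (np.float64(344.8181818181818), np.float64(248.27272727272728), 22) (array([ 464.88871379, -270.91405024,   90.6472647 ]), np.float64(1.8837096261977082))
shell top z90 [ 405.62179795 -257.81490844   90.        ] side [ 404.25885445 -260.25821749   90.        ]
body side z62 [ 405.13718033 -265.3194465    62.        ]
(array([227.99173554, 171.18181818]), array([222, 165,  13,  13, 121], dtype=int32)) (array([222.        , 203.29850746]), array([218, 199,   9,   9,  67], dtype=int32)) (array([567.82629836,  23.14918623,  80.18936839]), np.float64(1.3775711647033715))
knob top z~85 [567.58815305  22.41177148  88.        ]
eye (array([560.39975737, 131.62990658,  66.39971607]), np.float64(1.1465716997832796)) [560.61296061 128.05904646  68.        ] [559.64733724 131.36399816  68.        ]
railhole near [573.1439301  -56.24421609  36.        ] [573.09177572 -54.89914572  36.        ] far [555.68814401 183.64172789  36.        ]
block top [ 558.4149215  -260.01410165   42.        ] [ 550.09294931 -315.74952787   42.        ]
[[-0.915  0.403 -0.001]
 [ 0.403  0.915 -0.001]
 [ 0.    -0.001 -1.   ]]
```

>>> servo_tool(increments=[[5,-10,0,0,0,3,1],[10,-20,0,0,0,6,1],[15,-30,0,0,0,9,1],[20,-42,0,0,0,12,1],[20,-42,0,0,0,12,1],[20,-42,0,0,0,12,1],[20,-42,0,0,0,12,1],[20,-42,0,0,0,12,1],[20,-42,0,0,0,12,1],[20,-42,0,0,0,12,1],[20,-42,0,0,0,12,1],[20,-42,0,0,0,12,1],[15.3,-83,0,0,0,12,1],[15.3,-83,0,0,0,12,1],[15.3,-83,0,0,0,12,1],[15.3,-83,0,0,0,12,1],[15.3,-83,0,0,0,12,1],[15.3,-83,0,0,0,12,1],[15.3,-83,0,0,0,12,1],[15.3,-83,0,0,0,12,1]])

```text
t: 1.77
ee_pos: [413.1, -180.7, 189.3]
orientation: [0.322, 3.125, 0.0]
ft_force: [1.8, 0.4, 1.0]
width: 88.0
grasp_force: 0.0
```

>>> servo_tool(increments=[[0,0,0,0,0,0,1],[0,0,0,0,0,0,1],[0,0,0,0,0,0,1]])

```text
t: 2.02
ee_pos: [413.5, -178.8, 189.0]
orientation: [-0.324, -3.124, -0.001]
ft_force: [-0.1, 0.1, -0.1]
width: 87.8
grasp_force: 0.0
```

>>> servo_tool(increments=[[-0.4,-4,0,0,0,0,1],[-0.8,-7.97,0,0,0,0,1],[-0.85,-7.97,-2,0,0,0,1],[-0.85,-7.97,-5,0,0,0,1],[-0.85,-7.97,-8,0,0,0,1],[-0.85,-7.97,-11,0,0,0,1],[-0.85,-7.97,-13,0,0,0,1],[-0.85,-7.97,-14,0,0,0,1],[-0.85,-7.97,-14,0,0,0,1],[-0.85,-7.97,-14,0,0,0,1]])

```text
t: 2.85
ee_pos: [405.9, -257.9, 49.4]
orientation: [-0.319, -3.125, -0.001]
ft_force: [0.3, -0.6, 0.7]
width: 87.6
grasp_force: 0.0
```

```bash
python3 - <<'E'
from h import *
r=snap("c");s=r["side"]["image"][:,:,::-1];t=r["top"]["image"][:,:,::-1]
f=lambda im,x,y,w,h,k:cv2.resize(im[y:y+h,x:x+w],(w*k,h*k),interpolation=cv2.INTER_CUBIC)
c=np.hstack([f(s,90,200,100,100,4),f(t,295,230,100,100,4)])
cv2.imwrite("pics/c.png",np.clip(c*1.6,0,255).astype(np.uint8)); print(ctrl.get_obs()["ee_pos"])
E
```

```text
[ 406.5485909  -258.87344814   50.4927108 ]
```

View pics/c.png

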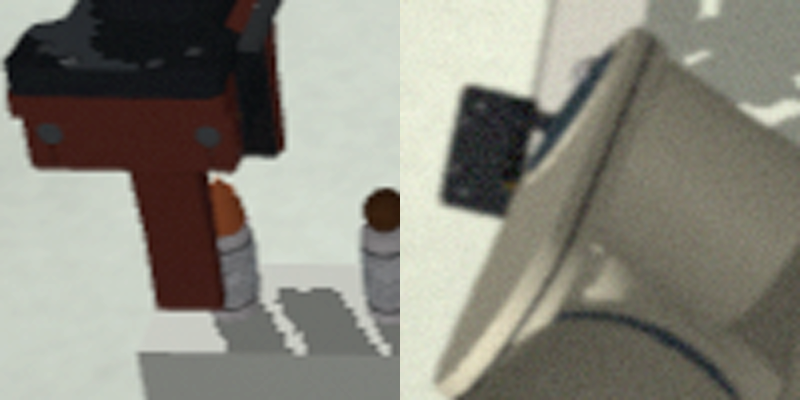

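The near finger's tip centre is at about (137,277), with the shell mount just right of it. I'll check that against the projection.

```bash
python3 - <<'E'
from h import *
S=pickle.load(open("c.pkl","rb"))["side"];d=np.array([.205,.979])
for k in(44,51,57): print(k,proj(S,[*(np.array([406,-258.3])-d*k),50]))
print(proj(S,[405,-258.5,62]), proj(S,[405,-258.5,42]))
E
```

```text
44 (np.float64(141.623936264386), np.float64(291.5715074627395))
51 (np.float64(140.36335781423963), np.float64(294.8823360057315))
57 (np.float64(139.26199412830408), np.float64(297.7749971702841))
(np.float64(147.47771353302954), np.float64(266.2373474289626)) (np.float64(148.8876015066947), np.float64(276.3962610590557))
```

```bash
python3 - <<'E'
from h import *
S=pickle.load(open("a.pkl","rb"))["side"]
c=np.array([251.8,572]);y=np.array([.403,.915]);x=np.array([-.915,.403])
for n,d in(("y",y),("x",x)): print(n,[np.round(proj(S,[*(c+s*50*d),189]),1) for s in(-1,1)])
im=S["image"][0:80,60:140,::-1];im2=pickle.load(open("c.pkl","rb"))["side"]["image"][100:320,40:260,::-1]
c=np.zeros((600,800,3),np.uint8);c[:400,:400]=cv2.resize(im,(400,400),interpolation=2);c[:396,400:796]=cv2.resize(im2,(396,396),interpolation=2)
cv2.imwrite("pics/d.png",np.clip(c[:400]*1.6,0,255).astype(np.uint8))
E
```

```text
y [array([92.5, 73.6]), array([110.3,  67. ])]
x [array([116.6,  71.3]), array([87. , 69.1])]
```

View pics/d.png

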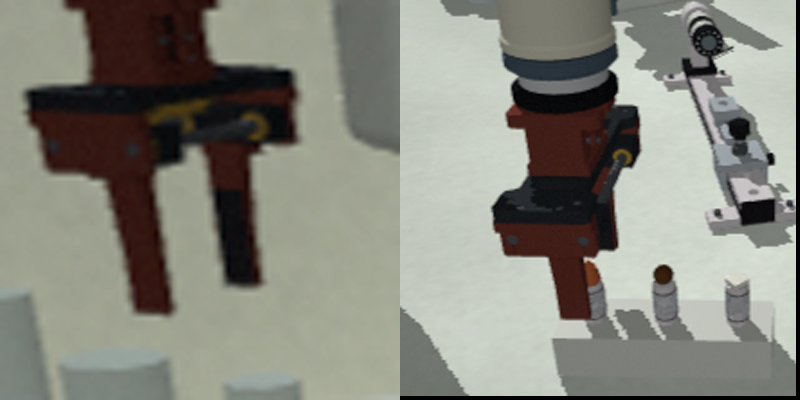

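Both fingertips appear well above where the calibration predicts: at start they are at (90,62) and (108,57), against a predicted v of 74 and 67. I'll close the fingers partway and look again before trusting the height.

>>> servo_tool(increments=[[0,0,0,0,0,0,-0.2],[0,0,0,0,0,0,-0.2],[0,0,0,0,0,0,-0.2],[0,0,0,0,0,0,-0.2],[0,0,0,0,0,0,-0.2]])

```text
t: 3.37
ee_pos: [405.5, -259.1, 49.6]
orientation: [0.322, 3.124, -0.0]
ft_force: [-0.5, -0.2, -0.3]
width: 58.0
grasp_force: 0.0
```

```bash
python3 - <<'E'
from h import *
o=ctrl.get_obs();print(o["ee_pos"],o["width"])
r=snap("e");S=r["side"];s=S["image"][:,:,::-1].copy()
d=np.array([.205,.979]);c=np.array(o["ee_pos"][:2]);h=o["width"]/2
f=lambda im,x,y,w,h,k:cv2.resize(im[y:y+h,x:x+w],(w*k,h*k),interpolation=cv2.INTER_CUBIC)
im=np.clip(f(s,90,180,120,120,5)*1.6,0,255).astype(np.uint8)
for z in(50,90):
  for k in(h,h+13): 
    for sg in(-1,1):
      u,v=proj(S,[*(c+sg*d*k),z]);print(z,k,sg,u,v);cv2.circle(im,(int((u-90)*5),int((v-180)*5)),3,(0,255,0) if z==50 else (255,0,0),-1)
cv2.imwrite("pics/e.png",im)
E
```

```text
[ 405.49871382 -259.06181255   49.58348456] 58.03855214292218
50 29.01927607146109 -1 143.86823209199883 285.0846213967868
50 29.01927607146109 1 153.05696062486746 260.9963555028969
50 42.01927607146109 -1 141.59730981895453 291.03784760667816
50 42.01927607146109 1 154.92556831413953 256.09779758930256
90 29.01927607146109 -1 140.70561489318482 263.7104677916613
90 29.01927607146109 1 150.4102868455513 240.60613241903786
90 42.01927607146109 -1 138.29995977126558 269.43771576052643
90 42.01927607146109 1 152.37810260057154 235.9212677086512
```

View pics/e.png

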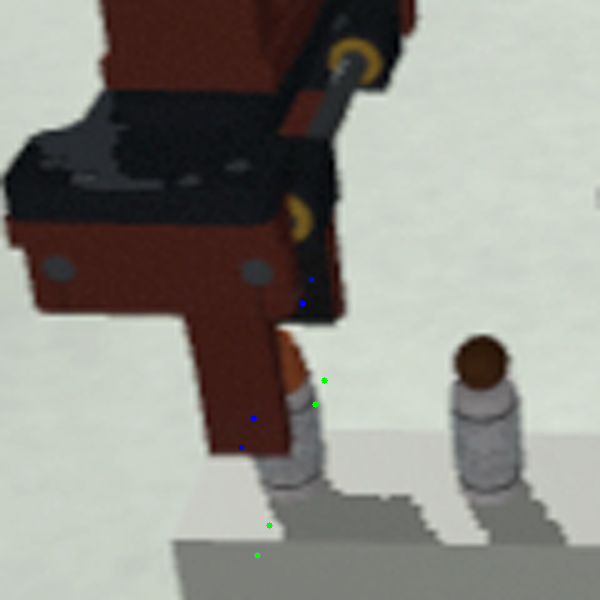

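The tips sit about 36 mm above the reported TCP height: near tip at v≈271, which gives z≈87 for a reported 49.6. I'll reopen, step down 20 mm and check.

>>> servo_tool(increments=[[0,0,0,0,0,0,0.5],[0,0,0,0,0,0,0.5],[0,0,-0.5,0,0,0,0.5],[0,0,-1,0,0,0,0.5],[0,0,-1.5,0,0,0,0.5],[0,0,-2,0,0,0,0.5],[0,0,-2,0,0,0,0.5],[0,0,-2,0,0,0,0.5]])

```text
t: 4.13
ee_pos: [405.0, -258.6, 28.7]
orientation: [-0.322, -3.124, -0.001]
ft_force: [-0.0, 0.0, -0.1]
width: 66.1
grasp_force: 0.0
```

```bash
python3 - <<'E'
from h import *
o=ctrl.get_obs();print(o["ee_pos"],o["width"],o["ft_force"],o["qpos"])
r=snap("f");S=r["side"];s=S["image"][:,:,::-1].copy()
d=np.array([.205,.979]);c=np.array(o["ee_pos"][:2]);h=o["width"]/2
f=lambda im,x,y,w,h,k:cv2.resize(im[y:y+h,x:x+w],(w*k,h*k),interpolation=cv2.INTER_CUBIC)
im=np.clip(f(s,90,180,120,120,5)*1.6,0,255).astype(np.uint8)
for z in(30,66):
  for k in(h,h+13): 
    for sg in(-1,1):
      u,v=proj(S,[*(c+sg*d*k),z]);cv2.circle(im,(int((u-90)*5),int((v-180)*5)),3,(0,255,0) if z==30 else (255,0,0),-1)
cv2.imwrite("pics/f.png",im)
E
```

```text
[ 404.97518589 -258.60365399   28.6824101 ] 66.06523137780717 [-0.03263894  0.02039741 -0.07469184] [-5.93062864e-01  4.82961351e-01  2.03720930e+00 -2.88432059e-06
  6.22722192e-01 -1.95850634e+00]
```

View pics/f.png

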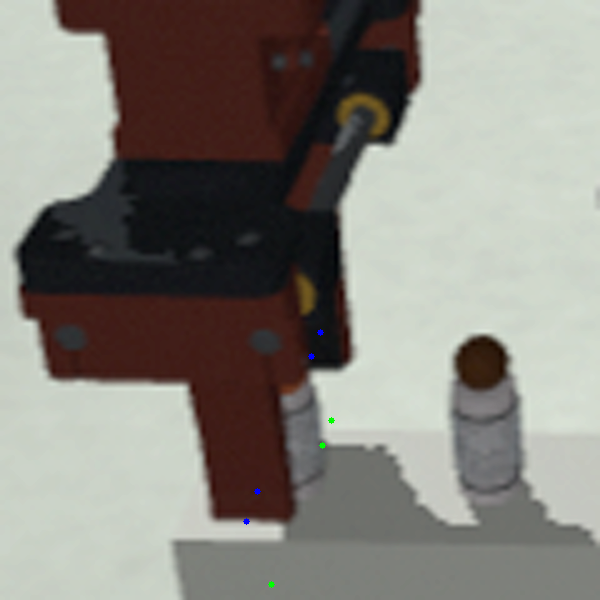

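The near tip now matches the projected z=66 (v≈284), so the reported TCP height really is about 36 mm too low. I'll go down another 16 mm and close.

>>> servo_tool(increments=[[0,0,-0.4,0,0,0,0.5],[0,0,-0.8,0,0,0,0.5],[0,0,-1.2,0,0,0,0.5],[0,0,-1.6,0,0,0,0.5],[0,0,-1.6,0,0,0,0.5],[0,0,-1.6,0,0,0,-1],[0,0,-1.6,0,0,0,-1],[0,0,-1.6,0,0,0,-1],[0,0,-1.6,0,0,0,-1],[0,0,-1.6,0,0,0,-1],[0,0,-1.6,0,0,0,-1],[0,0,-1.6,0,0,0,-1],[0,0,-1.6,0,0,0,-1],[0,0,-1.6,0,0,0,-1]])

```text
t: 5.4
ee_pos: [405.4, -258.9, 13.3]
orientation: [0.322, 3.125, 0.0]
ft_force: [-0.2, 0.2, 1.0]
width: 19.3
grasp_force: 30.0
```

Width 19.3 mm at a 30 N grip, so the grip body is held. Next: lift and carry to above the eye.

>>> servo_tool(increments=[[0,0,1,0,0,0,-1],[0,0,3,0,0,0,-1],[0,0,6,0,0,0,-1],[0,0,9,0,0,0,-1],[1,2.5,9,0,0,0,-1],[2,5,9,0,0,0,-1],[3.2,8,9,0,0,0,-1],[4.4,11,9,0,0,0,-1],[5.6,14,9,0,0,0,-1],[6.8,17,9,0,0,0,-1],[8,20,9,0,0,0,-1],[9.2,23,9,0,0,0,-1],[10.4,26,9,0,0,0,-1],[11.6,29,9,0,0,0,-1],[12.8,32,9,0,0,0,-1],[14,35,9,0,0,0,-1],[15,37.5,9,0,0,0,-1],[15.4,38.8,9,0,0,0,-1],[15.4,38.8,9,0,0,0,-1],[15.4,38.8,9,0,0,0,-1]])

```text
t: 7.07
ee_pos: [558.8, 129.1, 103.4]
orientation: [-0.32, -3.125, 0.001]
ft_force: [0.4, -0.4, 0.1]
width: 19.4
grasp_force: 30.0
```

```bash
python3 - <<'E'
from h import *
o=ctrl.get_obs();print(o["ee_pos"],o["width"],o["grasp_force"],o["ft_force"])
r=snap("g");s=r["side"]["image"][:,:,::-1];t=r["top"]["image"][:,:,::-1]
f=lambda im,x,y,w,h,k:cv2.resize(im[y:y+h,x:x+w],(w*k,h*k),interpolation=cv2.INTER_CUBIC)
c=np.hstack([f(s,180,90,80,100,5),f(t,140,160,80,100,5)])
cv2.imwrite("pics/g.png",np.clip(c*1.6,0,255).astype(np.uint8))
E
```

```text
[558.83060774 129.05070767 103.35212227] 19.39066335019552 29.99988466501236 [ 0.40419902 -0.43574199  0.09736597]
```

View pics/g.png

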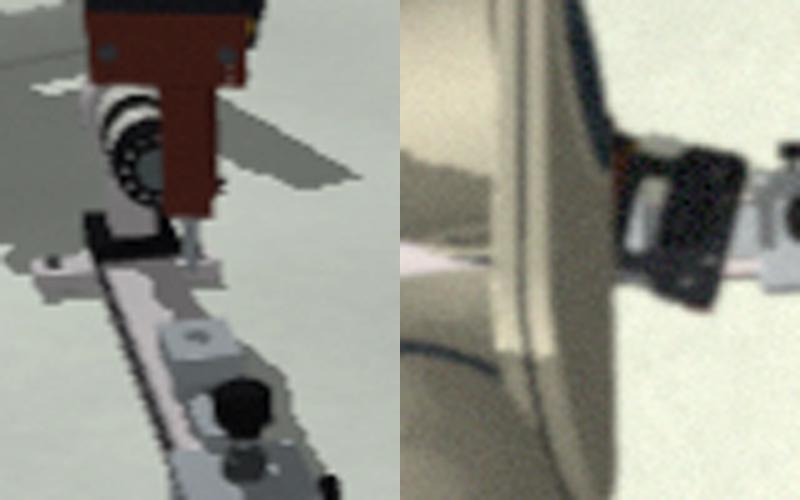

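Side view: the stem tip is at about (218.4,143.4) and the eye mouth at (219.6,157.6). I'll compute the offset.

```bash
python3 - <<'E'
from h import *
r=pickle.load(open("g.pkl","rb"));S=r["side"]
for u,v in((218.4,143.4),(218.4,142.8)):print("tip",onz(S,u,v,104))
print("eye",onz(S,219.6,157.6,68))
print("shell orig bottom body",onz(S,147.6,235+43.5-0,42))
for z in(104,68):print(proj(S,[558.8,129.1,z]))
E
```

```text
tip [558.5454223  129.26705227 104.        ]
tip [558.96836674 133.11165796 104.        ]
eye [560.18905772 127.51512831  68.        ]
shell orig bottom body [ 403.21727782 -263.27059048   42.        ]
(np.float64(218.51484620991195), np.float64(143.4197419037762))
(np.float64(218.95205759512504), np.float64(157.37635014489746))
```

>>> servo_tool(increments=[[0.12,0.1,-1,0,0,0,-1],[0.12,0.1,-2.2,0,0,0,-1],[0.12,0.1,-3.2,0,0,0,-1],[0.12,0.1,-3.6,0,0,0,-1],[0.12,0.1,-3.8,0,0,0,-1],[0.12,0.1,-4,0,0,0,-1],[0.12,0.1,-4,0,0,0,-1]])

```text
t: 7.75
ee_pos: [561.6, 129.8, 64.9]
orientation: [0.322, 3.123, 0.0]
ft_force: [-3.6, -1.5, 21.8]
width: 19.4
grasp_force: 30.0
```

>>> servo_tool(increments=[[0,0,0.4,0,0,0,-1],[0,0,0.6,0,0,0,-1],[0,0,0.6,0,0,0,-1]])

```text
t: 8.0
ee_pos: [560.4, 129.9, 68.9]
orientation: [-0.322, -3.125, 0.0]
ft_force: [-0.4, -0.9, -0.7]
width: 19.4
grasp_force: 30.0
```

```bash
python3 - <<'E'
from h import *
o=ctrl.get_obs();print(o["ee_pos"],o["width"],o["grasp_force"],o["ft_force"])
r=snap("i");s=r["side"]["image"][:,:,::-1]
f=lambda im,x,y,w,h,k:cv2.resize(im[y:y+h,x:x+w],(w*k,h*k),interpolation=cv2.INTER_CUBIC)
cv2.imwrite("pics/i.png",np.clip(f(s,190,110,60,60,10)*1.6,0,255).astype(np.uint8))
E
```

```text
[560.38605406 129.86543205  68.93290824] 19.423051731094592 29.998401403427124 [-0.42589998 -0.88417496 -0.72801631]
```

View pics/i.png

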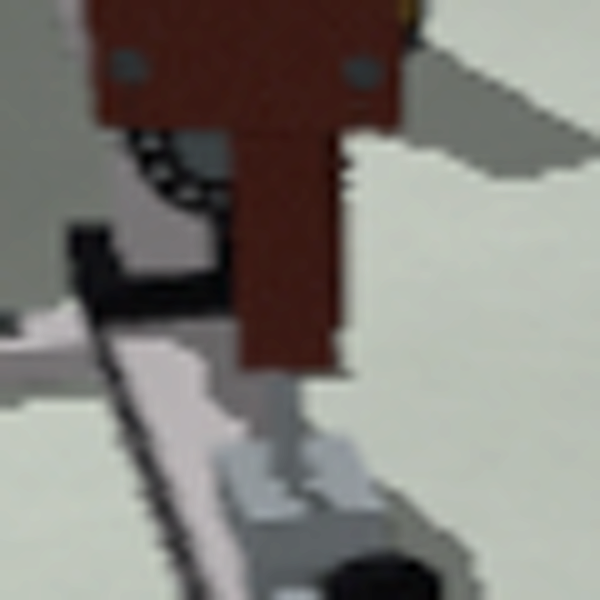

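The stem tip is at about (219.1,158), slightly left of the eye (219.7), with the hole's near-right rim showing. I'll shift +x and +y and probe again.

>>> servo_tool(increments=[[0.13,0.15,0,0,0,0,-1],[0.13,0.15,0,0,0,0,-1],[0.13,0.15,-0.3,0,0,0,-1],[0.13,0.15,-0.5,0,0,0,-1],[0.13,0.15,-0.7,0,0,0,-1],[0.13,0.15,-0.7,0,0,0,-1]])

```text
t: 8.6
ee_pos: [562.1, 131.9, 61.9]
orientation: [0.322, 3.125, 0.0]
ft_force: [0.6, 1.5, 0.1]
width: 19.6
grasp_force: 30.0
```

The stem is in with no force. I'll continue down.

>>> servo_tool(increments=[[0,0,-0.5,0,0,0,-1],[0,0,-1,0,0,0,-1],[0,0,-1.4,0,0,0,-1],[0,0,-1.7,0,0,0,-1],[0,0,-1.9,0,0,0,-1],[0,0,-2.05,0,0,0,-1],[0,0,-2.05,0,0,0,-1]])

```text
t: 9.18
ee_pos: [562.1, 131.8, 41.5]
orientation: [0.322, 3.125, 0.0]
ft_force: [3.7, 4.2, -2.8]
width: 19.7
grasp_force: 30.0
```

>>> servo_tool(increments=[[0.05,0.05,-0.1,0,0,0,-1],[0.08,0.08,-0.2,0,0,0,-1],[0.08,0.08,-0.3,0,0,0,-1],[0.08,0.08,-0.3,0,0,0,-1]])

```text
t: 9.52
ee_pos: [562.1, 132.0, 38.8]
orientation: [-0.322, -3.124, 0.001]
ft_force: [-0.4, 0.5, 2.1]
width: 19.2
grasp_force: 30.0
```

>>> servo_tool(increments=[[0,0,-0.1,0,0,0,-1],[0,0,-0.15,0,0,0,-1],[0,0,-0.15,0,0,0,-1]])

```text
t: 9.77
ee_pos: [562.2, 132.2, 38.6]
orientation: [-0.322, -3.124, 0.001]
ft_force: [-4.9, 0.1, 15.7]
width: 19.5
grasp_force: 30.0
```

>>> servo_tool(increments=[[0,0,0.1,0,0,0,-1],[0,0,0.1,0,0,0,0.3],[0,0,0.1,0,0,0,0.3],[0,0,0.1,0,0,0,0.3],[0,0,0.1,0,0,0,0.3],[0,0,0.1,0,0,0,0.3],[0,0,2,0,0,0,0.3],[0,0,5,0,0,0,0.3],[0,0,8,0,0,0,0.3],[0,0,8,0,0,0,0.3]])

```text
t: 10.6
ee_pos: [566.2, 133.1, 122.4]
orientation: [0.321, 3.117, 0.004]
ft_force: [0.1, 1.2, 0.6]
width: 57.7
grasp_force: 0.0
```

```bash
python3 - <<'E'
from h import *
o=ctrl.get_obs();print(o["ee_pos"],o["width"],o["ft_force"])
r=snap("j");s=r["side"]["image"][:,:,::-1]
f=lambda im,x,y,w,h,k:cv2.resize(im[y:y+h,x:x+w],(w*k,h*k),interpolation=cv2.INTER_CUBIC)
cv2.imwrite("pics/j.png",np.clip(f(s,180,90,80,100,6)*1.6,0,255).astype(np.uint8))
E
```

```text
[566.1896795  133.13944268 122.36955425] 57.69974166878147 [0.11409789 1.1917065  0.62435287]
```

View pics/j.png

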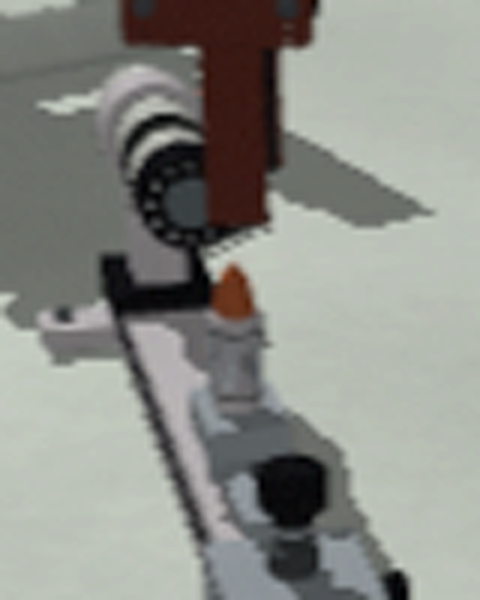

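The mount stands upright with its shoulder on the lug (body base at about (220,157)) and is released. Next I'll go over to the knob, turning to close along the rail.

>>> servo_tool(increments=[[0,-2,0,0,0,4,0.3],[0,-5,0,0,0,8,0.3],[0.2,-8,0,0,0,12,0.3],[0.4,-10,0,0,0,16,0.3],[0.6,-10.9,0,0,0,16,0.3],[0.6,-10.9,0,0,0,16,0.3],[0.6,-10.9,0,0,0,16,0.3],[0.6,-10.9,0,0,0,16,0.3]])

```text
t: 11.37
ee_pos: [568.3, 24.4, 116.7]
orientation: [0.114, -3.139, -0.0]
ft_force: [0.2, 1.2, 0.2]
width: 56.9
grasp_force: 0.0
```

>>> servo_tool(increments=[[0,-0.15,-2,0,0,0,0.3],[0,-0.15,-4.5,0,0,0,0.3],[0,-0.15,-7,0,0,0,0.3],[0,-0.15,-8.3,0,0,0,0.3],[0,-0.15,-8.9,0,0,0,0.3],[0,-0.15,-8.9,0,0,0,0.3],[0,-0.15,-8.9,0,0,0,0.3]])

```text
t: 11.95
ee_pos: [569.1, 22.4, 28.7]
orientation: [-0.117, 3.139, 0.0]
ft_force: [0.2, -0.6, -0.3]
width: 56.9
grasp_force: 0.0
```

```bash
python3 - <<'E'
from h import *
o=ctrl.get_obs();print(o["ee_pos"],o["width"],o["ft_force"])
r=snap("k");s=r["side"]["image"][:,:,::-1]
f=lambda im,x,y,w,h,k:cv2.resize(im[y:y+h,x:x+w],(w*k,h*k),interpolation=cv2.INTER_CUBIC)
cv2.imwrite("pics/k.png",np.clip(f(s,180,110,80,100,6)*1.6,0,255).astype(np.uint8))
E
```

```text
[569.09261452  22.43593585  28.70768162] 56.90433043548171 [ 0.1693876  -0.55373849 -0.28710182]
```

View pics/k.png

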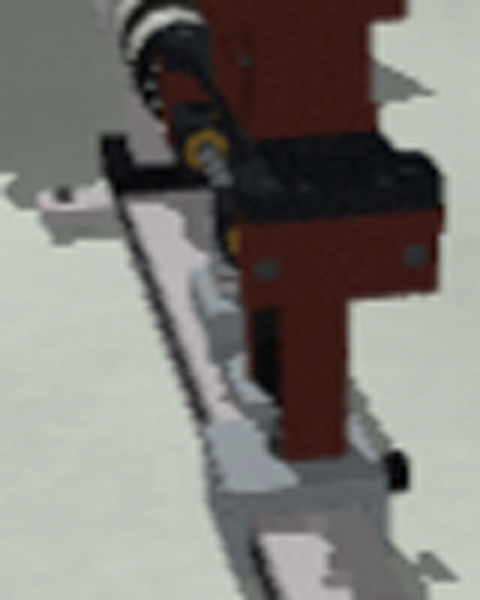

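The near fingertip is at about (232,187), in front of the knob and clear of the plate. I'll close on the knob.

>>> servo_tool(increments=[[0,0,0,0,0,0,-1],[0,0,0,0,0,0,-1],[0,0,0,0,0,0,-1],[0,0,0,0,0,0,-1],[0,0,0,0,0,0,-1],[0,0,0,0,0,0,-1],[0,0,0,0,0,0,-1]])

```text
t: 12.63
ee_pos: [568.7, 23.8, 28.5]
orientation: [-0.114, 3.139, 0.004]
ft_force: [-0.9, 11.2, 2.3]
width: 24.2
grasp_force: 30.0
```

>>> servo_tool(increments=[[0,0.1,0,0,0,0,-1],[0,0.12,0.2,0,0,0,-1],[0,0.12,0.5,0,0,0,-1],[0,0.12,0.8,0,0,0,-1],[0,0.12,1.05,0,0,0,-1],[0,0.12,1.05,0,0,0,-1],[0,0.12,1.05,0,0,0,-1]])

```text
t: 13.22
ee_pos: [568.6, 23.0, 38.4]
orientation: [0.116, -3.139, -0.0]
ft_force: [3.2, 1.4, -9.3]
width: 24.1
grasp_force: 30.0
```

Lifted 10 mm with 9.3 N from the spring, so the pin is clear. Next: shift 40 mm along the rail.

>>> servo_tool(increments=[[-0.07,1,0,0,0,0,-1],[-0.15,2,0,0,0,0,-1],[-0.22,3,0,0,0,0,-1],[-0.27,3.7,0,0,0,0,-1],[-0.29,4.0,0,0,0,0,-1],[-0.29,4.0,0,0,0,0,-1],[-0.29,4.0,0,0,0,0,-1]])

```text
t: 13.8
ee_pos: [565.7, 63.9, 38.7]
orientation: [0.117, -3.139, -0.001]
ft_force: [2.6, 1.5, -10.7]
width: 24.3
grasp_force: 30.0
```

>>> servo_tool(increments=[[0,-0.03,-0.2,0,0,0,-1],[0,-0.03,-0.4,0,0,0,-1],[0,-0.03,-0.6,0,0,0,-1],[0,-0.03,-0.6,0,0,0,-1]])

```text
t: 14.13
ee_pos: [565.7, 63.4, 32.4]
orientation: [0.115, -3.139, -0.002]
ft_force: [1.5, 7.6, -11.3]
width: 24.4
grasp_force: 30.0
```

>>> servo_tool(increments=[[0,0.06,-0.2,0,0,0,-1],[0,0.06,-0.4,0,0,0,-1],[0,0.06,-0.45,0,0,0,-1],[0,0.06,-0.45,0,0,0,-1],[0,0.06,-0.45,0,0,0,-1]])

```text
t: 14.55
ee_pos: [565.8, 63.8, 28.6]
orientation: [-0.115, 3.139, 0.001]
ft_force: [0.5, 6.0, -2.0]
width: 24.3
grasp_force: 30.0
```

>>> servo_tool(increments=[[0,0.04,-0.1,0,0,0,-1],[0,0.04,-0.1,0,0,0,-1],[0,0.04,-0.1,0,0,0,-1],[0,0.04,-0.1,0,0,0,-1]])

```text
t: 14.88
ee_pos: [565.9, 64.0, 28.5]
orientation: [-0.115, 3.139, 0.001]
ft_force: [-3.3, 4.3, 7.3]
width: 24.2
grasp_force: 30.0
```

```bash
python3 - <<'E'
from h import *
o=ctrl.get_obs();print(o["ee_pos"],o["width"],o["ft_force"],o["grasp_force"])
r=snap("l");s=r["side"]["image"][:,:,::-1]
f=lambda im,x,y,w,h,k:cv2.resize(im[y:y+h,x:x+w],(w*k,h*k),interpolation=cv2.INTER_CUBIC)
cv2.imwrite("pics/l.png",np.clip(f(s,180,90,80,100,6)*1.6,0,255).astype(np.uint8))
E
```

```text
[565.92323209  63.98327611  28.51786957] 24.23691020507784 [-3.28781166  4.34568949  7.28835292] 30.001093447208405
```

View pics/l.png

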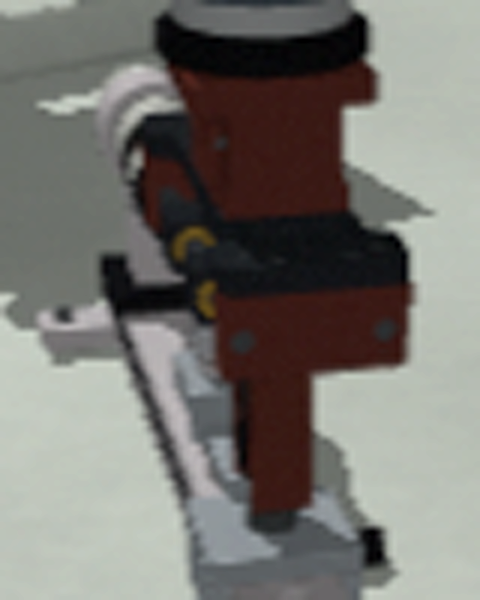

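Pushing down no longer moves the tool: z holds at 28.5, its height when I gripped the knob, with 7 N. So the pin is home, with about 40.5 mm of travel. The slide has moved up the rail in the picture, with the plunger body at about (225,177). I'll hand in.

```bash
python3 -c "
from workcell import ctrl
print(ctrl.close_job())"
```

```text
the job is handed in; nothing more can be done
None
```

I handed in the job with the shell mount seated in the eye, the slide moved about 40 mm to the next hole with the pin home, and the knob still gripped at 30 N; the hand-in gave no verdict, and the gripper hid the mount in the last picture, so I last saw it upright before the shift.

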